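# Load collar onto the bent rod of the loading stand

## Task

Put the thick steel collar over the upturned end of the stand's bent rod and let go, so that it hangs on the rod. Then take hold of it again and slide it along the rod, round the bend, until it sits fully home against the shoulder at the post, and let go. Leave the other things on the bench where they are.

Things in the scene. Friction and masses are not known exactly. Their poses are not given: they have to be found in the camera images.
- collar_centre (a point): Centre of the loose collar: a plain steel ring 44 mm in outer diameter and 18 mm long, with a 14 mm bore, 0.17 kg; z is the axis of the bore. It starts lying flat on the worktop (bore upright, centre 9 mm up). A thinner, wider steel ring lies near and is not wanted.
- stand: Fixed stand: foot plate 90x80x10 mm, grey post 30x26 mm, 92 mm high, and a bare 9 mm round steel rod bent twice, its level legs' centreline 75 mm up. Origin on the worktop under the post, z up. The rod leaves the post along -y; its home leg is straight to y = -95 mm, then it bends 60 degrees towards -x, runs on level, and its end turns up. Under the rod is only the worktop.
- rod_tip (a point): Top of the rod's upturned, upright, rounded end, on its centreline, 115 mm above the worktop, 40 mm above the level legs (stand frame x -91.8, y -174.0 mm). A collar let go over it drops by itself round the upward bend (radius 25 mm) and hangs there or on the lead-in leg, its bore resting on the rod, perhaps still tilted.
- leadin_mid (a point): Point on the centreline of the straight level lead-in leg (55 mm long, between the upward bend and the level bend), 40 mm from the level bend (stand frame x -57.1, y -154.0, z 75 mm). The leg runs from the bend in stand direction (-0.866, -0.5).
- bend_in (a point): Centreline point where the lead-in leg meets the level bend (stand frame x -22.5, y -134.0, z 75 mm). The level bend is an arc of 60 degrees, centreline radius 45 mm, centred at x -45, y -95 mm.
- bend_out (a point): Centreline point where the level bend ends and the straight home leg begins (stand frame x 0, y -95, z 75 mm).
- seat (a point): Centreline point on the home leg 9 mm before the shoulder, a 22 mm flange on the rod with its face at y -22 mm: the collar's centre lies here, 2 to 3 mm lower, when it is home (stand frame x 0, y -31, z 75 mm). Axes as the stand's; the rod here runs along y.
- spacer: Loose bystander: thin flat steel spacer ring, 56 mm across, 32 mm hole, 8 mm thick; origin at the centre of its underside.
- weight_c: Loose bystander: small grey turned weight, 36 mm across, 34 mm high; origin at the centre of its underside.
- timer: Loose bystander: white bench timer 62x62x19 mm; origin at the centre of its underside.
- spirit_level: Loose bystander: small white bar-shaped spirit level 18x100x24 mm; origin at the centre of its underside.
- weight_b: Loose bystander: grey turned weight 48 mm across, 40 mm high; origin at the centre of its underside.
- tape_roll: Loose bystander: roll of marking tape 102 mm across, 24 mm high; origin at the centre of its underside.
- white_case: Loose bystander: flat white case 102x130x34 mm; origin at the centre of its underside.
- plunger: Loose bystander: grey piston rod lying flat, 178 mm long, 18 mm thick; origin at the centre of its underside.
Things that resemble listed ones, but are neither listed nor needed, are in the scene too. Leave any blue or orange look-alike of the part that bears collar_centre alone.

How it is judged:
By the outcome, as a careful person would: the job done as asked, in the order asked, and still so for the second after the job is handed in, with the robot touching nothing.
It also fails if it takes over 58 s, if anything falls off the work surface, if the arm or the gripper's body presses on something with over 40 N, if the wrist force passes 120 N, or if a joint passes its speed limit or range.

## Robot

A 6-joint arm with a two-finger parallel gripper is mounted at the origin on a cart in front of the work surface, level with it; the furniture and walls round the work are solid. World frame = base frame: x ahead of the robot, y to its left, z up, the work surface at z = 0. Lengths are in mm, angles in rad, forces in N, time in s.
With the tool pointing down it reaches from about 350 to 875 mm from the base axis. Payload 4.2 kg.
Tool frame: the origin (TCP) lies midway between the tips of the shut fingers; the grasp point (between the pads) lies 19 mm behind it; x points along the fingers, z is the direction in which the jaws open and shut, and the axes are right-handed (so a half turn about x gives the same grasp; the last joint's range is limited). The gripper opens to 87 mm and grips with 3 to 60 N. Pads are 19 mm wide; open, the fingers measure 117 mm over their backs; the gripper's body (75 mm by 190 mm) begins 51 mm behind the grasp point.
Start: joints at [1.378, 0.385, 0.008, 0, -1.194, -0.259], TCP at [272.832, 562.283, 222.55] pointing down, gripper open.
Joint ranges: [-3.14, 3.14], [-1.21, 2.06], [-1.07, 1.41], [-3.16, 2.05], [-2.99, -0.16], [-3.1, 3.1]. Speed limits (rad/s): [2.79, 2.79, 3.14, 3.14, 3.14, 3.14].

## Interface

Orientations are given as [roll, pitch, yaw] about the fixed x, y, z axes, in that order (R = Rz(yaw) Ry(pitch) Rx(roll)).
In Python, from cell import env, cams gives the robot as it stands. The module is installed in compiled form; this text tells all that it offers.
- The arm moves only by the tool play_rows, never from a script. Its argument "increments" is a list of rows, each an object of numbers: "tx", "ty", "tz": the shift along the world's x, y, z in mm; "rx", "ry", "rz": the turn, a rotation vector about the world's x, y, z in degrees; "grip": the opening, from 0 (shut) to 1 (fully open). In form: [{"tx": .., "ty": .., "tz": .., "rx": .., "ry": .., "rz": .., "grip": ..}, ...]. A call has 1 to 8 rows; each row shifts and turns the commanded pose from where the row before left it; what a row does not reach is not made up. A row lasts 1/10 s, in which the tool goes at most 50 mm and 8.59 degrees, less where a joint would pass 70% of its speed; a pose out of reach is approached as far as the arm can. A call with a gripper value outside its range is refused whole. The fingers move at their own pace and stop on an object; "newtons" is the grip in N (left out, the last holds). Time passes only in rows, so rows that do not move let the fingers close. It gives the time, the measured TCP pose, the force and the opening at its end, in the units of the state.
- env.get_obs(): the state, without advancing time (a new reading comes with each control period).
- cams.read_camera(name): name is "side" or "top"; returns the picture (400x640x3 uint8, blue, green, red); there is no depth.
- cams.camera_params(name): a dict with "mtx" (3x3 intrinsics, pixels), "view" (4x4, takes a point from world to camera coordinates). Camera axes: x right, y down, z forward; pixel columns grow to the right and rows downward; lengths in mm; the calibration is good to about 2 mm. A picture is of the moment at which its call begins. camera_params takes no time and is no camera call.
- env.close_job(): hands the job in, once; it reports no verdict.
The state is a dict: "clock": time; "q": joint angles; "qvel": joint speeds; "joint_efforts": joint torques, N m; "eef_pos": TCP position; "eef_rot": TCP orientation; "force": force on the tool from outside, world axes, zero at the start; "torque": the same for the moment, N m; "gripper_width": finger opening in mm.
Only numpy, scipy, OpenCV 4.12 (cv2) and the standard library are available. Lean on these libraries where they do the work, as an engineer would, in place of code of your own. Each camera call takes 0.05 s, during which the arm holds its last target. There are 200 camera calls.

## Working session

There is one attempt and no reset: what is moved stays moved. The work goes in short steps, Python scripts to look and compute and a tool call to move; the robot and the scene stay as the last step left them, time stands still between calls to the robot, and variables do not carry over. Pictures are saved under pics/ and viewed, about 8 in all and at most 12, crops included, and the job is handed in when it is done.

Besides the shell and the picture viewer there is one more tool, called after "Request:" as name([rows], argument=value, ...), one row to a line, values as JSON. play_rows: Moves the arm, as the interface text tells. Its arguments: {"type":"object","properties":{"increments":{"type":"array","items":{"type":"object","properties":{"tx":{"type":"number"},"ty":{"type":"number"},"tz":{"type":"number"},"rx":{"type":"number"},"ry":{"type":"number"},"rz":{"type":"number"},"grip":{"type":"number"}}}},"newtons":{"type":"number"}},"required":["increments"]}

```bash
mkdir -p pics; ls; cat > h.py <<'E'
import numpy as np, cv2
from cell import env, cams
def ray(n,u,v):
    p=cams.camera_params(n);K=np.array(p["mtx"]);V=np.array(p["view"]);R=V[:3,:3];t=V[:3,3]
    return -R.T@t, R.T@np.linalg.solve(K,[u,v,1.])
def onz(n,u,v,z):
    c,d=ray(n,u,v); return c+d*(z-c[2])/d[2]
def proj(n,P):
    p=cams.camera_params(n);K=np.array(p["mtx"]);V=np.array(p["view"])
    q=np.atleast_2d(P)@V[:3,:3].T+V[:3,3]; q=q@K.T; return q[:,:2]/q[:,2:]
def tri(a,b):
    A=[];B=[]
    for n,u,v in (a,b):
        c,d=ray(n,u,v);d=d/np.linalg.norm(d);M=np.eye(3)-np.outer(d,d);A.append(M);B.append(M@c)
    x=np.linalg.lstsq(np.vstack(A),np.hstack(B),rcond=None)[0]
    r=np.hstack(B)-np.vstack(A)@x
    return x,np.linalg.norm(r)
E
python3 - <<'E'
from h import *
for n in("side","top"):
    im=cams.read_camera(n);cv2.imwrite(f"pics/{n}0.png",im)
    print(n,ray(n,320,200))
    print(cams.camera_params(n)["mtx"])
print(env.get_obs())
E
```

```text
pics
side (array([   83.5390515 , -1001.05149933,   631.97047209]), array([ 0.34382377,  0.84967438, -0.40046993]))
[[469.7350473    0.         328.57310823]
 [  0.         469.7350473  206.71593874]
 [  0.           0.           1.        ]]
top (array([ 416.40734714,   23.20524713, 1364.98129658]), array([ 0.08096945,  0.01530368, -0.99666408]))
[[394.20372102   0.         322.46974984]
 [  0.         394.20372102 196.2541263 ]
 [  0.           0.           1.        ]]
{'clock': 0.1, 'q': array([ 1.37761500e+00,  3.85515360e-01,  6.76925970e-03, -4.44272414e-04,
       -1.19400407e+00, -2.58559985e-01]), 'qvel': array([ 0.00088015, -0.00082545,  0.00328111, -0.00050945,  0.00083817,
       -0.00036196]), 'joint_efforts': array([-2.09503569e-04, -3.91694570e+01,  1.87936163e+01,  4.23189014e+00,
        1.34375598e-02, -7.28492910e-05]), 'eef_pos': array([272.60365863, 561.82047401, 221.54871226]), 'eef_rot': array([ 0.05035644,  1.56879932, -1.97234507]), 'force': array([ 0.69590126,  0.45873828, -0.06796134]), 'torque': array([0.00354861, 0.02305116, 0.00799516]), 'gripper_width': 87.21801341046269}
```

View pics/side0.png

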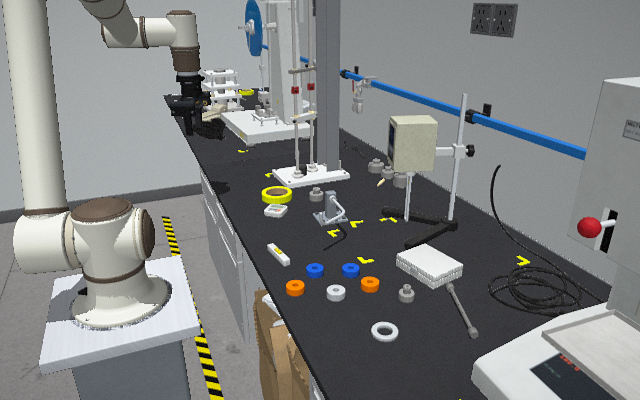

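View pics/top0.png

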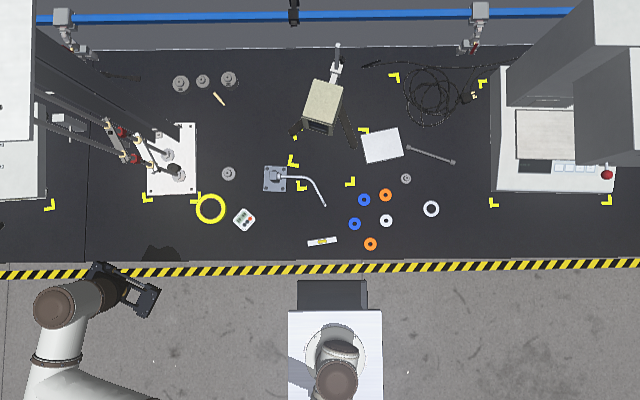

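The side view shows a thick steel-white ring at (336,292) and a thin wide ring, the spacer, at (385,331). In the top view they are at (386,220) and (431,209). Look-alikes in the top view are blue rings at (364,200) and (355,224), orange rings at (385,195) and (370,244). The stand is at (278,178) top and (330,210) side. My choice is the ring at (386,220).

```bash
python3 - <<'E'
from h import *
t=cv2.imread("pics/top0.png");s=cv2.imread("pics/side0.png")
a=cv2.resize(t[155:245,255:445],None,fx=4,fy=4,interpolation=cv2.INTER_CUBIC)[:, :760]
b1=cv2.resize(s[180:255,300:380],None,fx=4.75,fy=3.2*0+3,interpolation=cv2.INTER_CUBIC)[:225]
b2=cv2.resize(s[270:345,315:405],(380,225),interpolation=cv2.INTER_CUBIC)
b1=cv2.resize(b1,(380,225))
cv2.imwrite("pics/crop1.png",np.vstack([a,np.hstack([b1,b2])]))
def blob(im,x0,x1,y0,y1,name):
    g=im[y0:y1,x0:x1].astype(int);m=((g.min(2)>110)&(g.max(2)-g.min(2)<40)).astype(np.uint8)
    cs,_=cv2.findContours(m,cv2.RETR_EXTERNAL,cv2.CHAIN_APPROX_NONE)
    for c in cs:
        if cv2.contourArea(c)>20:
            (u,v),ax,an=cv2.fitEllipse(c);print(name,u+x0,v+y0,ax,an,cv2.contourArea(c),cv2.boundingRect(c))
blob(t,372,445,200,232,"top");blob(s,322,402,280,345,"side")
print(onz("top",386,220,18),onz("side",336,288,18),tri(("top",386,220),("side",336,288)))
# neutral blobs around the stand
E
```

```text
top 385.76098346710205 220.02339935302734 (12.00006103515625, 12.27549934387207) 21.856157302856445 114.0 (8, 14, 13, 13)
top 430.69361877441406 208.14984035491943 (15.170217514038086, 15.947651863098145) 155.6544952392578 188.0 (51, 0, 16, 17)
side 384.29991149902344 331.08644104003906 (19.02996063232422, 26.80755615234375) 98.53607177734375 398.0 (49, 41, 28, 21)
side 335.39087104797363 292.1564950942993 (16.647254943847656, 18.577266693115234) 88.80081176757812 239.5 (5, 4, 19, 17)
[ 455.38482653 -180.45668195   18.        ] [ 454.20158961 -178.49264132   18.        ] (array([ 454.51635007, -179.97973914,   18.94172825]), np.float64(1.2760121683090273))
```

View pics/crop1.png

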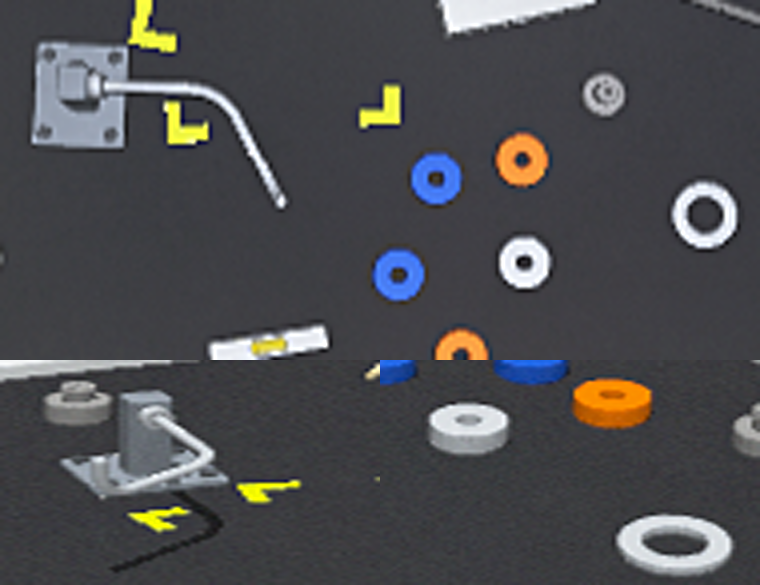

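```bash
python3 - <<'E'
from h import *
from scipy.optimize import least_squares
t=cv2.imread("pics/top0.png").astype(float);s=cv2.imread("pics/side0.png").astype(float)
g=t.min(2)
W=lambda G:np.clip(G-75,0,None)
home=[]
for u in range(289,303):
    col=W(g[168:186,u]);home.append((u,(np.arange(168,186)*col).sum()/col.sum()))
lead=[]
for v in range(187,203):
    row=W(g[v,305:330]);lead.append(((np.arange(305,330)*row).sum()/row.sum(),v))
print(np.round(home[::3],2).tolist(),np.round(lead[::3],2).tolist())
H=np.array([onz("top",u,v,75) for u,v in home]);L=np.array([onz("top",u,v,75) for u,v in lead])
dh=np.polyfit(H[:,1],H[:,0],1);dl=np.polyfit(L[:,1],L[:,0],1)
yaw=-np.arctan(dh[0]);print("home yaw deg",np.degrees(yaw),"lead dir deg",np.degrees(np.arctan(dl[0])))
y=(dl[1]-dh[1])/(dh[0]-dl[0]);print("corner",dh[0]*y+dh[1],y)
# the two centrelines' intersection in stand frame: bend_out + R tan30 along -y = (0,-95-25.98)
c=np.array([dh[0]*y+dh[1],y]);
for yw in (yaw,):
    R=np.array([[np.cos(yw),-np.sin(yw)],[np.sin(yw),np.cos(yw)]])
    o=c-R@[0,-120.98];print("origin",o)
    for nm,p in dict(tip=(-91.8,-174,115),lead=(-57.1,-154,75),bin=(-22.5,-134,75),bout=(0,-95,75),seat=(0,-31,75),c1=(-45,40,10),p=(-15,-13,92)).items():
        P=np.r_[o+R@p[:2],p[2]];print(nm,P.round(1),proj("top",P).round(1),proj("side",P).round(1))
print("tip tri",tri(("top",325.3,205.6),("side",320.6,214.)))
E
python3 -c "
import cv2
s=cv2.imread('pics/side0.png');t=cv2.imread('pics/top0.png')
a=cv2.resize(s[185:240,305:355],(700,770)[:2],interpolation=cv2.INTER_NEAREST)
cv2.imwrite('pics/crop2.png',cv2.resize(s[185:235,305:365],(720,600),interpolation=cv2.INTER_NEAREST))"
```

```text
[[289.0, 176.24], [292.0, 176.31], [295.0, 176.37], [298.0, 176.48], [301.0, 176.46]] [[315.09, 187.0], [316.76, 190.0], [317.99, 193.0], [320.08, 196.0], [321.62, 199.0], [322.99, 202.0]]
home yaw deg -3.1206418733670174 lead dir deg 62.21732856970579
corner 596.9191723822225 76.06556497044728
origin [603.50514827 196.86616647]
tip [502.4  28.1 115. ] [[324.5 204.8]] [[320.9 211.1]]
lead [538.1  46.2  75. ] [[319.  194.9]] [[330.7 219.7]]
bin [573.7  64.3  75. ] [[313.4 184.2]] [[340.  214.8]]
bout [598.3 102.   75. ] [[302.  176.9]] [[342.3 208.2]]
seat [601.8 165.9  75. ] [[282.6 176. ]] [[334.4 199.7]]
c1 [560.7 239.3  10. ] [[263.5 190.7]] [[312.8 212.2]]
p [587.8 184.7  92. ] [[276.3 179.6]] [[327.6 192.9]]
tip tri (array([500.41587061,  25.71795848, 107.93804917]), np.float64(0.011616771798870747))
```

View pics/crop2.png

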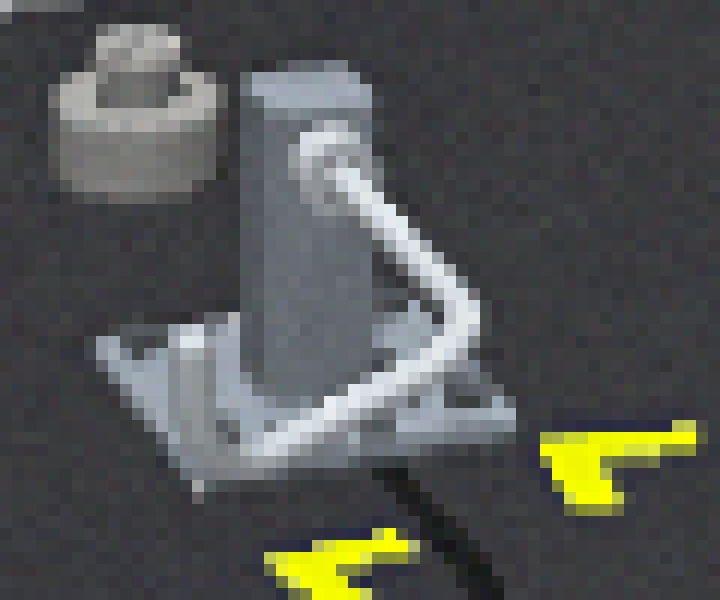

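The close crop confirms the small-bore thick ring at top (386,220). Triangulated, its rim centre is at about (455,-180,19), against 18 expected. The side crop shows the rod tip at about (320.3,211.8), and the fitted stand predicts (320.9,211.1). The stand fit is roughly origin (602.7,197.2) with yaw −2.7°, which puts the tip near (502,28,115). I'll go above the collar with the jaws turned across the lead-in leg.

Request:
play_rows([
  {"tx": 11.4, "ty": -46.3, "rz": -7.9, "grip": 1},
  {"tx": 11.4, "ty": -46.3, "rz": -7.9},
  {"tx": 11.4, "ty": -46.3, "rz": -7.9},
  {"tx": 11.4, "ty": -46.3, "rz": -7.9},
  {"tx": 11.4, "ty": -46.3, "rz": -7.9},
  {"tx": 11.4, "ty": -46.3, "rz": -7.9},
  {"tx": 11.4, "ty": -46.3, "rz": -7.9},
  {"tx": 11.4, "ty": -46.3, "rz": -7.9},
])

```text
validation failed for argument at $.in...
```

```bash
cat >> h.py <<'E'
def st():
    o=env.get_obs();r=o["eef_rot"];print("t",round(o["clock"],2),"pos",o["eef_pos"].round(1),"rpy",np.degrees(r).round(1),"jaw",np.degrees(r[2]-r[0]).round(1),"q",o["q"].round(2),"F",o["force"].round(1),"w",round(o["gripper_width"],1))
E
python3 -c "from h import *;st()"
```

```text
t 0.1 pos [272.6 561.8 221.5] rpy [   2.9   89.9 -113. ] jaw -115.9 q [ 1.38  0.39  0.01 -0.   -1.19 -0.26] F [ 0.7  0.5 -0.1] w 87.2
```

Request:
play_rows([
  {"tx": 11.4, "ty": -46.3, "tz": 0, "rx": 0, "ry": 0, "rz": -7.9, "grip": 1},
  {"tx": 11.4, "ty": -46.3, "tz": 0, "rx": 0, "ry": 0, "rz": -7.9, "grip": 1},
  {"tx": 11.4, "ty": -46.3, "tz": 0, "rx": 0, "ry": 0, "rz": -7.9, "grip": 1},
  {"tx": 11.4, "ty": -46.3, "tz": 0, "rx": 0, "ry": 0, "rz": -7.9, "grip": 1},
  {"tx": 11.4, "ty": -46.3, "tz": 0, "rx": 0, "ry": 0, "rz": -7.9, "grip": 1},
  {"tx": 11.4, "ty": -46.3, "tz": 0, "rx": 0, "ry": 0, "rz": -7.9, "grip": 1},
  {"tx": 11.4, "ty": -46.3, "tz": 0, "rx": 0, "ry": 0, "rz": -7.9, "grip": 1},
  {"tx": 11.4, "ty": -46.3, "tz": 0, "rx": 0, "ry": 0, "rz": -7.9, "grip": 1},
], newtons=30)

```text
clock: 0.9
eef_pos: [363.8, 189.8, 222.5]
eef_rot: [-0.385, 1.571, 2.768]
force: [0.5, -0.6, 0.5]
gripper_width: 87.1
```

```bash
python3 -c "from h import *;st()"
```

```text
t 0.9 pos [363.8 189.8 222.5] rpy [-22.1  90.  158.6] jaw 180.6 q [ 0.88  0.01 -0.48 -0.   -1.09 -0.87] F [ 0.5 -0.6  0.5] w 87.1
```

Request:
play_rows([
  {"tx": 11.4, "ty": -46.3, "tz": 0, "rx": 0, "ry": 0, "rz": -7.9, "grip": 1},
  {"tx": 11.4, "ty": -46.3, "tz": 0, "rx": 0, "ry": 0, "rz": -7.9, "grip": 1},
  {"tx": 11.4, "ty": -46.3, "tz": 0, "rx": 0, "ry": 0, "rz": -7.9, "grip": 1},
  {"tx": 11.4, "ty": -46.3, "tz": 0, "rx": 0, "ry": 0, "rz": -7.9, "grip": 1},
  {"tx": 11.4, "ty": -46.3, "tz": 0, "rx": 0, "ry": 0, "rz": -7.9, "grip": 1},
  {"tx": 11.4, "ty": -46.3, "tz": 0, "rx": 0, "ry": 0, "rz": -7.9, "grip": 1},
  {"tx": 11.4, "ty": -46.3, "tz": 0, "rx": 0, "ry": 0, "rz": -7.9, "grip": 1},
  {"tx": 11.4, "ty": -46.3, "tz": 0, "rx": 0, "ry": 0, "rz": -7.9, "grip": 1},
])

```text
clock: 1.7
eef_pos: [455.1, -180.6, 222.4]
eef_rot: [0.23, 1.57, 2.279]
force: [0.9, 0.1, 1.2]
gripper_width: 86.7
```

Request:
play_rows([
  {"tx": 0, "ty": 0, "tz": -40, "rx": 0, "ry": 0, "rz": 0, "grip": 1},
  {"tx": 0, "ty": 0, "tz": -40, "rx": 0, "ry": 0, "rz": 0, "grip": 1},
  {"tx": 0, "ty": 0, "tz": -40, "rx": 0, "ry": 0, "rz": 0, "grip": 1},
  {"tx": 0, "ty": 0, "tz": 0, "rx": 0, "ry": 0, "rz": 0, "grip": 1},
  {"tx": 0, "ty": 0, "tz": 0, "rx": 0, "ry": 0, "rz": 0, "grip": 1},
])

```text
clock: 2.2
eef_pos: [455.5, -178.7, 102.9]
eef_rot: [1.636, 1.569, -2.592]
force: [0.8, -0.1, 0.0]
gripper_width: 87.0
```

```bash
python3 -c "from h import *;st()"
```

```text
t 2.2 pos [ 455.5 -178.7  102.9] rpy [  93.7   89.9 -148.5] jaw -242.2 q [-0.04  0.29 -0.48  0.   -0.8  -1.05] F [ 0.8 -0.1  0. ] w 87.0
```

Request:
play_rows([
  {"tx": 0, "ty": -1, "tz": -35, "rx": 0, "ry": 0, "rz": 0, "grip": 1},
  {"tx": 0, "ty": 0, "tz": -35, "rx": 0, "ry": 0, "rz": 0, "grip": 1},
  {"tx": 0, "ty": 0, "tz": -20, "rx": 0, "ry": 0, "rz": 0, "grip": 1},
  {"tx": 0, "ty": 0, "tz": -9, "rx": 0, "ry": 0, "rz": 0, "grip": 1},
  {"tx": 0, "ty": 0, "tz": 0, "rx": 0, "ry": 0, "rz": 0, "grip": 1},
  {"tx": 0, "ty": 0, "tz": 0, "rx": 0, "ry": 0, "rz": 0, "grip": 0.4},
  {"tx": 0, "ty": 0, "tz": 0, "rx": 0, "ry": 0, "rz": 0, "grip": 0.4},
  {"tx": 0, "ty": 0, "tz": 0, "rx": 0, "ry": 0, "rz": 0, "grip": 0.4},
], newtons=25)

```text
clock: 3.0
eef_pos: [456.1, -179.6, 4.8]
eef_rot: [-2.134, 1.568, -0.079]
force: [-0.2, 1.2, 0.0]
gripper_width: 71.0
```

Request:
play_rows([
  {"tx": 0, "ty": 0, "tz": 0, "rx": 0, "ry": 0, "rz": 0, "grip": 0.4},
  {"tx": 0, "ty": 0, "tz": 0, "rx": 0, "ry": 0, "rz": 0, "grip": 0.4},
  {"tx": 0, "ty": 0, "tz": 0, "rx": 0, "ry": 0, "rz": 0, "grip": 0.4},
  {"tx": 0, "ty": 0, "tz": 0, "rx": 0, "ry": 0, "rz": 0, "grip": 0.4},
  {"tx": 0, "ty": 0, "tz": 0, "rx": 0, "ry": 0, "rz": 0, "grip": 0.4},
])

```text
clock: 3.5
eef_pos: [455.1, -179.4, 3.6]
eef_rot: [0.896, 1.57, 2.95]
force: [-0.6, 1.3, 2.1]
gripper_width: 43.3
```

```bash
python3 -c "
from h import *;st()
im=cams.read_camera('top');cv2.imwrite('pics/t2.png',cv2.resize(im[180:260,330:440],None,fx=4,fy=4))
im=cams.read_camera('side');cv2.imwrite('pics/s2.png',im[220:340,250:410])
a=cv2.imread('pics/t2.png');b=cv2.resize(cv2.imread('pics/s2.png'),(427,320));cv2.imwrite('pics/c3.png',np.hstack([a[:,:370],b]))"
```

```text
t 3.5 pos [ 455.1 -179.4    3.6] rpy [ 51.3  90.  169. ] jaw 117.7 q [-0.04  0.45 -0.58 -0.   -0.55 -1.04] F [-0.6  1.3  2.1] w 43.3
```

View pics/c3.png

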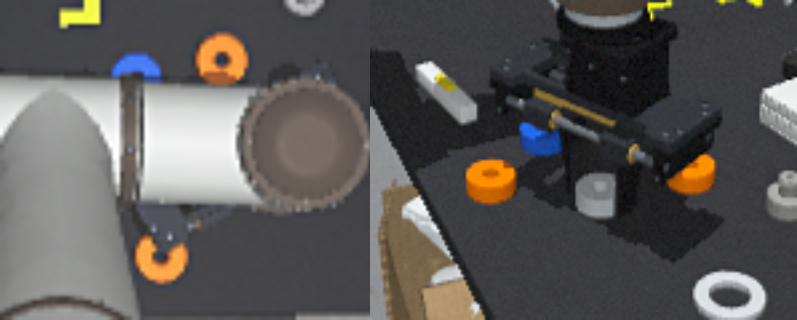

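The crop shows the white collar between the fingers, at about (600,195), with the neighbours clear. The gripper width is 43.3. Lifting and moving to the tip.

Request:
play_rows([
  {"tx": 0, "ty": 0, "tz": 15, "rx": 0, "ry": 0, "rz": 0, "grip": 0.4},
  {"tx": 0, "ty": 0, "tz": 40, "rx": 0, "ry": 0, "rz": 0, "grip": 0.4},
  {"tx": 0, "ty": 0, "tz": 40, "rx": 0, "ry": 0, "rz": 0, "grip": 0.4},
  {"tx": 0, "ty": 10, "tz": 40, "rx": 0, "ry": 0, "rz": 0, "grip": 0.4},
  {"tx": 8, "ty": 38, "tz": 5, "rx": 0, "ry": 0, "rz": 0, "grip": 0.4},
  {"tx": 9, "ty": 40, "tz": 0, "rx": 0, "ry": 0, "rz": 0, "grip": 0.4},
  {"tx": 10, "ty": 40, "tz": 0, "rx": 0, "ry": 0, "rz": 0, "grip": 0.4},
  {"tx": 10, "ty": 40, "tz": 0, "rx": 0, "ry": 0, "rz": 0, "grip": 0.4},
])

```text
clock: 4.4
eef_pos: [492.0, -10.1, 143.4]
eef_rot: [-0.311, 1.571, 1.744]
force: [2.0, -0.3, -1.3]
gripper_width: 43.5
```

Request:
play_rows([
  {"tx": 6, "ty": 25, "tz": 0, "rx": 0, "ry": 0, "rz": 0, "grip": 0.4},
  {"tx": 4, "ty": 15, "tz": 0, "rx": 0, "ry": 0, "rz": 0, "grip": 0.4},
  {"tx": 0, "ty": 0, "tz": 0, "rx": 0, "ry": 0, "rz": 0, "grip": 0.4},
  {"tx": 0, "ty": 0, "tz": 0, "rx": 0, "ry": 0, "rz": 0, "grip": 0.4},
])

```text
clock: 4.8
eef_pos: [501.7, 28.0, 143.1]
eef_rot: [1.382, 1.569, -2.847]
force: [-0.3, -0.5, -0.9]
gripper_width: 43.0
```

```bash
python3 -c "
from h import *;st()
im=cams.read_camera('side');cv2.imwrite('pics/s3.png',im);
cv2.imwrite('pics/c4.png',cv2.resize(im[160:240,280:380],(750,600),interpolation=cv2.INTER_CUBIC))"
```

```text
t 4.8 pos [501.7  28.  143.1] rpy [  79.2   89.9 -163.1] jaw -242.3 q [ 0.38  0.26 -0.4  -0.   -0.92 -1.47] F [-0.3 -0.5 -0.9] w 43.0
```

View pics/c4.png

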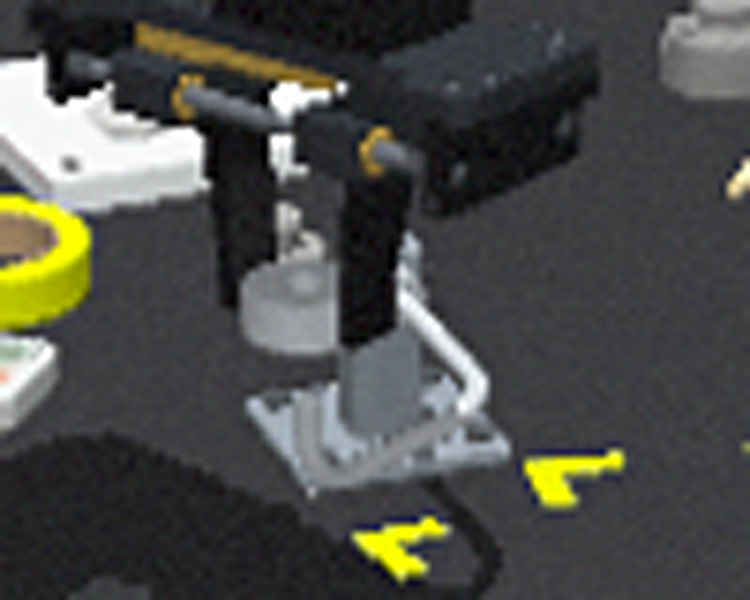

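The side crop shows the collar level in the jaws with its bore at crop (308,283), px (321.1,197.7). The rod tip is below it at crop (308,392), px (321.1,212.3).

```bash
python3 -c "
from h import *
print(proj('side',[[502,28.2,157.3],[502,28.2,115],[503,28.2,157.3],[502,29.2,157.3]]))
g=cv2.imread('pics/s3.png');t=cv2.imread('pics/side0.png')
for r in range(195,200):print(r,g[r,308:330].min(1))
for r in range(210,220,2):print(r,g[r,314:328].max(1),t[r,314:328].max(1))
"
```

```text
[[320.6807744  196.15909404]
 [320.78660088 211.07577851]
 [321.04059891 196.09912785]
 [320.53336945 196.01859308]]
195 [ 65  26  15  31  29  19  63 123 111 132 126 126 123 121 120 112 117  55
  25  19  18  14]
196 [ 60  18  14  25  40 113 115 118 124 115 120 136 145 137 124 120 130  47
  20  22  16  12]
197 [ 59  27  14  29  92 123 119 117 122 118 130 149 157 150 137 123 125  39
  19  19  16  26]
198 [ 63  32  14  22 125 121 123 120 124 117 117 143 153 148 130 121 129  39
  10  18  14  19]
199 [ 64  34  15  22 118 129 127 118 121 120 119 121 125 125 120 121 128  42
  17  21  19  21]
210 [ 65  65  66  66  66  64  61  63  64  55  57  91  93 119] [ 62  64  65  62  62  64  66  59  58  51  57  88  91 110]
212 [ 73  98 100 100  98 176 151 136 136 179 195 103  96 123] [ 70  91  95  92  90 165 198 215 131 169 188  94  92 115]
214 [195 148  81 142 175 140 155 157 139 186 192  96  93 120] [185 140  75 138 165 150 183 173 144 177 179  92  90 112]
216 [124 183 189 186 183 141 150 154 142 183 188 144 104 111] [125 176 182 177 176 145 156 152 135 180 179 142  99 107]
218 [ 62 105 158 185 193 154 151 158 145 186 190 191 183 154] [ 57  95 154 176 179 145 155 152 139 183 180 185 177 149]
```

Bore and tip agree to about 0.5 px, roughly 1 mm, in line with the projections. Lowering.

Request:
play_rows([
  {"tx": 0.7, "ty": 0, "tz": -11, "rx": 0, "ry": 0, "rz": 0, "grip": 0.4},
  {"tx": 0, "ty": 0, "tz": -10, "rx": 0, "ry": 0, "rz": 0, "grip": 0.4},
  {"tx": 0, "ty": 0, "tz": -3, "rx": 0, "ry": 0, "rz": 0, "grip": 0.4},
  {"tx": 0, "ty": 0, "tz": -2, "rx": 0, "ry": 0, "rz": 0, "grip": 0.4},
  {"tx": 0, "ty": 0, "tz": -2, "rx": 0, "ry": 0, "rz": 0, "grip": 0.4},
  {"tx": 0, "ty": 0, "tz": -2, "rx": 0, "ry": 0, "rz": 0, "grip": 0.4},
  {"tx": 0, "ty": 0, "tz": 0, "rx": 0, "ry": 0, "rz": 0, "grip": 0.4},
])

```text
clock: 5.55
eef_pos: [502.9, 28.5, 113.4]
eef_rot: [1.02, 1.571, 3.075]
force: [-0.8, -0.7, -0.6]
gripper_width: 43.3
```

Request:
play_rows([
  {"tx": 0, "ty": 0, "tz": -3, "rx": 0, "ry": 0, "rz": 0, "grip": 0.4},
  {"tx": 0, "ty": 0, "tz": -3, "rx": 0, "ry": 0, "rz": 0, "grip": 0.4},
  {"tx": 0, "ty": 0, "tz": -3, "rx": 0, "ry": 0, "rz": 0, "grip": 0.4},
  {"tx": 0, "ty": 0, "tz": -3, "rx": 0, "ry": 0, "rz": 0, "grip": 0.4},
  {"tx": 0, "ty": 0, "tz": -3, "rx": 0, "ry": 0, "rz": 0, "grip": 0.4},
  {"tx": 0, "ty": 0, "tz": 0, "rx": 0, "ry": 0, "rz": 0, "grip": 0.4},
])

```text
clock: 6.15
eef_pos: [502.6, 28.4, 98.0]
eef_rot: [1.366, 1.57, -2.863]
force: [-0.4, 0.7, -1.7]
gripper_width: 42.9
```

```bash
python3 -c "
from h import *;st()
im=cams.read_camera('side');cv2.imwrite('pics/s4.png',im);
cv2.imwrite('pics/c5.png',cv2.resize(im[175:235,290:365],(750,600),interpolation=cv2.INTER_CUBIC))"
```

```text
t 6.15 pos [502.6  28.4  98. ] rpy [  78.2   89.9 -164.1] jaw -242.3 q [ 0.38  0.31 -0.45 -0.   -0.8  -1.47] F [-0.4  0.7 -1.7] w 42.9
```

View pics/c5.png

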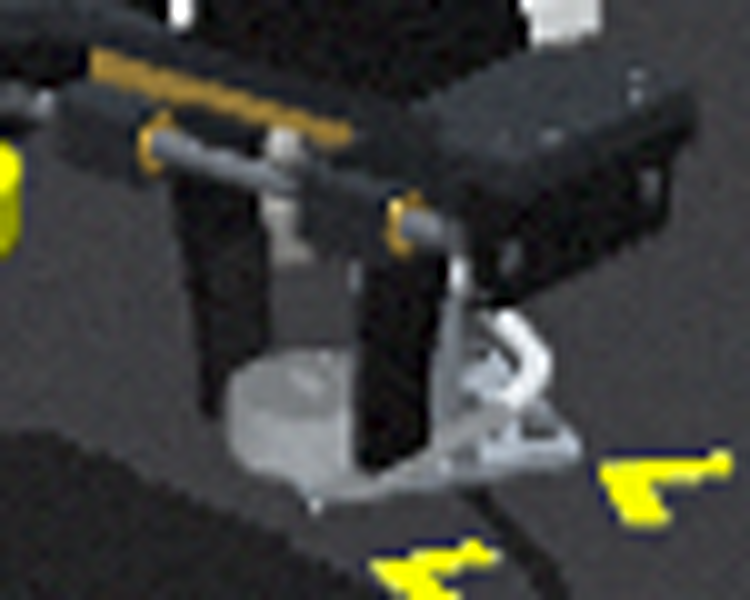

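The crop shows the collar round the upright end, with the rod tip visible in its bore at about (305,378). Opening and rising.

Request:
play_rows([
  {"tx": 0, "ty": 0, "tz": 0, "rx": 0, "ry": 0, "rz": 0, "grip": 1},
  {"tx": 0, "ty": 0, "tz": 0, "rx": 0, "ry": 0, "rz": 0, "grip": 1},
  {"tx": 0, "ty": 0, "tz": 0, "rx": 0, "ry": 0, "rz": 0, "grip": 1},
  {"tx": 0, "ty": 0, "tz": 0, "rx": 0, "ry": 0, "rz": 0, "grip": 1},
  {"tx": 0, "ty": 0, "tz": 0, "rx": 0, "ry": 0, "rz": 0, "grip": 1},
  {"tx": 0, "ty": 0, "tz": 0, "rx": 0, "ry": 0, "rz": 0, "grip": 1},
  {"tx": 0, "ty": 0, "tz": 40, "rx": 0, "ry": 0, "rz": 0, "grip": 1},
  {"tx": 0, "ty": 0, "tz": 40, "rx": 0, "ry": 0, "rz": 0, "grip": 1},
])

```text
clock: 7.0
eef_pos: [502.1, 28.1, 178.6]
eef_rot: [1.494, 1.567, -2.734]
force: [1.1, 0.5, 0.6]
gripper_width: 86.3
```

Request:
play_rows([
  {"tx": -30, "ty": -20, "tz": 20, "rx": 0, "ry": 0, "rz": 0, "grip": 1},
  {"tx": -40, "ty": -20, "tz": 0, "rx": 0, "ry": 0, "rz": 0, "grip": 1},
  {"tx": -40, "ty": -20, "tz": 0, "rx": 0, "ry": 0, "rz": 0, "grip": 1},
  {"tx": 0, "ty": 0, "tz": 0, "rx": 0, "ry": 0, "rz": 0, "grip": 1},
  {"tx": 0, "ty": 0, "tz": 0, "rx": 0, "ry": 0, "rz": 0, "grip": 1},
])

```text
clock: 7.5
eef_pos: [392.7, -31.8, 199.2]
eef_rot: [-1.848, 1.569, 0.206]
force: [0.8, 0.5, 0.6]
gripper_width: 87.2
```

```bash
python3 -c "
from h import *;st()
im=cams.read_camera('side');cv2.imwrite('pics/s5.png',im);
t=cams.read_camera('top');cv2.imwrite('pics/t5.png',t)
cv2.imwrite('pics/c6.png',np.hstack([cv2.resize(im[180:240,295:350],(396,432),interpolation=cv2.INTER_CUBIC),cv2.resize(t[160:220,280:335],(396,432),interpolation=cv2.INTER_CUBIC)]))"
```

```text
t 7.5 pos [392.7 -31.8 199.2] rpy [-105.9   89.9   11.8] jaw 117.7 q [ 0.34 -0.   -0.55  0.   -1.02 -1.42] F [0.8 0.5 0.6] w 87.2
```

View pics/c6.png

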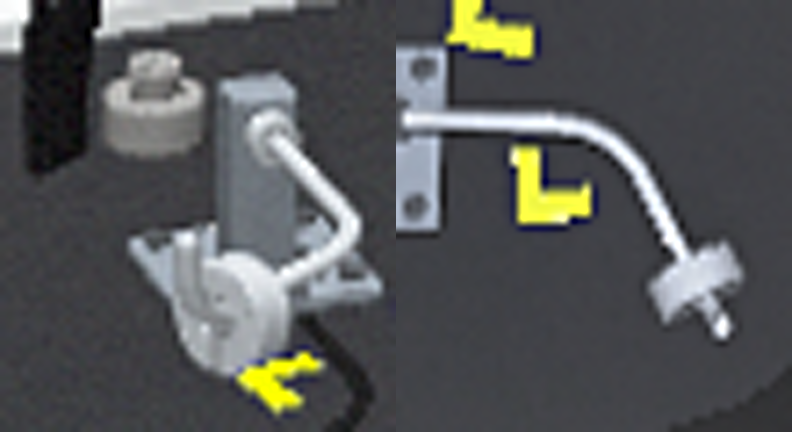

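The side crop shows the collar hanging on the lead-in leg by the upward bend, centre about (232,315), px (327.2,223.7). In the top crop its centre is about (697,284), px (321.8,199.4), nearly square to the leg. Measuring.

```bash
python3 - <<'E'
from h import *
t=cv2.imread("pics/t5.png");s=cv2.imread("pics/s5.png");s0=cv2.imread("pics/side0.png");t0=cv2.imread("pics/top0.png")
def blob(a,b,x0,x1,y0,y1,yel=True):
    d=cv2.absdiff(a,b)[y0:y1,x0:x1].max(2);m=(d>35).astype(np.uint8)
    g=a[y0:y1,x0:x1].astype(int); m&=((g.max(2)-g.min(2))<45).astype(np.uint8)&(g.min(2)>90).astype(np.uint8)
    cs,_=cv2.findContours(m,cv2.RETR_EXTERNAL,cv2.CHAIN_APPROX_NONE);c=max(cs,key=cv2.contourArea)
    r=cv2.minAreaRect(c);M=cv2.moments(c);print(M['m10']/M['m00']+x0,M['m01']/M['m00']+y0,r[1],r[2]);return M['m10']/M['m00']+x0,M['m01']/M['m00']+y0
a=blob(t,t0,308,333,190,212);b=blob(s,s0,312,340,205,238)
yw=np.radians(-2.7);R=np.array([[np.cos(yw),-np.sin(yw)],[np.sin(yw),np.cos(yw)]]);o=np.array([602.6,197.3])
def sf(P): return R.T@(P[:2]-o)
bi=np.array([-22.5,-134]);dl=np.array([-.866,-.5])
for P in (tri(("top",)+a,("side",)+b)[0],tri(("top",321.8,199.4),("side",327.2,223.7))[0],onz("top",*a,85),onz("top",321.8,199.4,85)):
    q=sf(P)-bi;print(P.round(1),"along lead",q@dl,"off",q@[dl[1],-dl[0]])
for p in [(-57.1,-154),(-22.5,-134),(0,-95),(0,-31)]:print((o+R@p).round(1))
E
```

```text
321.1326860841424 198.3042071197411 (7.155416965484619, 12.521980285644531) 63.43495178222656
327.75308641975306 226.23456790123456 (10.650744438171387, 15.566473007202148) 69.44395446777344
[527.4  39.7  60.4] along lead 52.66788171718063 off -0.7647762663933193
[523.7  37.1  69.9] along lead 57.097182053970954 off -1.3968265151242643
[525.9  39.1  85. ] along lead 54.2144751826093 off -0.583533289572396
[522.3  37.   85. ] along lead 58.40022611690611 off -0.8367945911325391
[538.3  46.2]
[573.8  64.5]
[598.1 102.4]
[601.1 166.3]
```

The collar centre is about (525,38.7), roughly 55 mm out on the lead-in leg at z about 72. Regrasping from above with the jaws across the leg.

Request:
play_rows([
  {"tx": 33, "ty": 17.5, "tz": 0, "rx": 0, "ry": 0, "rz": 0, "grip": 1},
  {"tx": 33, "ty": 17.5, "tz": 0, "rx": 0, "ry": 0, "rz": 0, "grip": 1},
  {"tx": 33, "ty": 17.5, "tz": -20, "rx": 0, "ry": 0, "rz": 0, "grip": 1},
  {"tx": 33, "ty": 18, "tz": -29, "rx": 0, "ry": 0, "rz": 0, "grip": 1},
  {"tx": 0, "ty": 0, "tz": 0, "rx": 0, "ry": 0, "rz": 0, "grip": 1},
  {"tx": 0, "ty": 0, "tz": -30, "rx": 0, "ry": 0, "rz": 0, "grip": 1},
  {"tx": 0, "ty": 0, "tz": -20, "rx": 0, "ry": 0, "rz": 0, "grip": 1},
  {"tx": 0, "ty": 0, "tz": 0, "rx": 0, "ry": 0, "rz": 0, "grip": 1},
])

```text
clock: 8.4
eef_pos: [523.2, 38.6, 96.5]
eef_rot: [1.394, 1.564, -2.835]
force: [-0.6, -0.4, -0.7]
gripper_width: 87.3
```

Request:
play_rows([
  {"tx": 0, "ty": 0, "tz": -20, "rx": 0, "ry": 0, "rz": 0, "grip": 1},
  {"tx": 0, "ty": 0, "tz": -15, "rx": 0, "ry": 0, "rz": 0, "grip": 1},
  {"tx": 0, "ty": 0, "tz": -9, "rx": 0, "ry": 0, "rz": 0, "grip": 1},
  {"tx": 0, "ty": 0, "tz": 0, "rx": 0, "ry": 0, "rz": 0, "grip": 1},
])

```text
clock: 8.8
eef_pos: [524.9, 39.0, 55.3]
eef_rot: [1.581, 1.57, -2.647]
force: [-0.7, 1.1, -0.4]
gripper_width: 86.9
```

Request:
play_rows([
  {"tx": 0, "ty": 0, "tz": 0, "rx": 0, "ry": 0, "rz": 0, "grip": 0.4},
  {"tx": 0, "ty": 0, "tz": 0, "rx": 0, "ry": 0, "rz": 0, "grip": 0.4},
  {"tx": 0, "ty": 0, "tz": 0, "rx": 0, "ry": 0, "rz": 0, "grip": 0.4},
  {"tx": 0, "ty": 0, "tz": 0, "rx": 0, "ry": 0, "rz": 0, "grip": 0.4},
  {"tx": 0, "ty": 0, "tz": 0, "rx": 0, "ry": 0, "rz": 0, "grip": 0.4},
  {"tx": 0, "ty": 0, "tz": 0, "rx": 0, "ry": 0, "rz": 0, "grip": 0.4},
  {"tx": 0, "ty": 0, "tz": 0, "rx": 0, "ry": 0, "rz": 0, "grip": 0.4},
], newtons=20)

```text
clock: 9.5
eef_pos: [524.9, 39.0, 55.6]
eef_rot: [-0.605, 1.571, 1.45]
force: [-0.0, 0.3, 0.1]
gripper_width: 42.4
```

```bash
python3 -c "
from h import *;st()
im=cams.read_camera('side');cv2.imwrite('pics/s6.png',im);
cv2.imwrite('pics/c7.png',cv2.resize(im[175:240,295:360],(600,600),interpolation=cv2.INTER_CUBIC))"
```

```text
t 9.5 pos [524.9  39.   55.6] rpy [-34.7  90.   83.1] jaw 117.7 q [ 0.38  0.41 -0.44 -0.   -0.72 -1.47] F [-0.   0.3  0.1] w 42.4
```

View pics/c7.png

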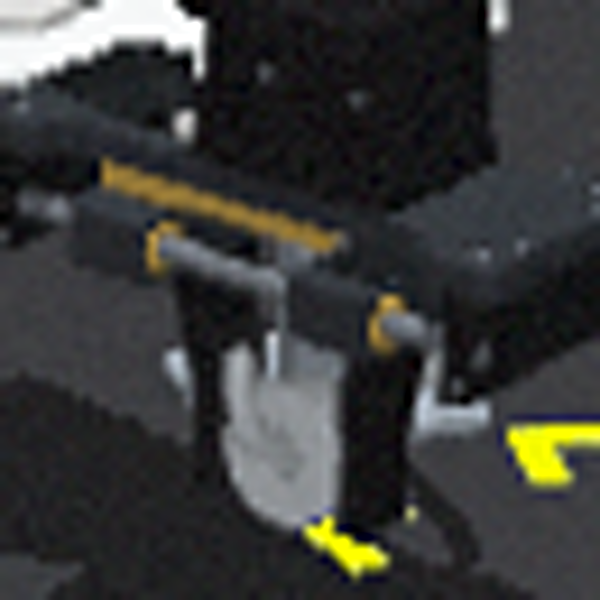

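The crop shows the collar between the pads, rod through it. Sliding along the lead-in.

Request:
play_rows([
  {"tx": 2.7, "ty": 1.4, "tz": 0, "rx": 0, "ry": 0, "rz": 0, "grip": 0.4},
  {"tx": 2.7, "ty": 1.4, "tz": 0, "rx": 0, "ry": 0, "rz": 0, "grip": 0.4},
  {"tx": 2.7, "ty": 1.4, "tz": 0, "rx": 0, "ry": 0, "rz": 0, "grip": 0.4},
  {"tx": 2.7, "ty": 1.4, "tz": 0, "rx": 0, "ry": 0, "rz": 0, "grip": 0.4},
  {"tx": 2.7, "ty": 1.4, "tz": 0, "rx": 0, "ry": 0, "rz": 0, "grip": 0.4},
  {"tx": 0, "ty": 0, "tz": 0, "rx": 0, "ry": 0, "rz": 0, "grip": 0.4},
])

```text
clock: 10.15
eef_pos: [539.4, 46.5, 55.5]
eef_rot: [-1.717, 1.569, 0.338]
force: [0.2, 0.4, -0.4]
gripper_width: 42.9
```

Request:
play_rows([
  {"tx": 5, "ty": 2.6, "tz": 0, "rx": 0, "ry": 0, "rz": 0, "grip": 0.4},
  {"tx": 5, "ty": 2.6, "tz": 0, "rx": 0, "ry": 0, "rz": 0, "grip": 0.4},
  {"tx": 5, "ty": 2.6, "tz": 0, "rx": 0, "ry": 0, "rz": 0, "grip": 0.4},
  {"tx": 5, "ty": 2.6, "tz": 0, "rx": 0, "ry": 0, "rz": 0, "grip": 0.4},
  {"tx": 5, "ty": 2.6, "tz": 0, "rx": 0, "ry": 0, "rz": 0, "grip": 0.4},
  {"tx": 5, "ty": 2.6, "tz": 0, "rx": 0, "ry": 0, "rz": 0, "grip": 0.4},
  {"tx": 4.4, "ty": 2.4, "tz": 0, "rx": 0, "ry": 0, "rz": 0, "grip": 0.4},
  {"tx": 0, "ty": 0, "tz": 0, "rx": 0, "ry": 0, "rz": 0, "grip": 0.4},
])

```text
clock: 10.95
eef_pos: [574.2, 64.7, 55.7]
eef_rot: [-1.729, 1.569, 0.326]
force: [0.5, 0.3, -0.4]
gripper_width: 43.1
```

```bash
python3 - <<'E'
from h import *
st()
h=np.radians(27.3)
for k in range(15): 
    a=h+np.radians(4.0)*(k+.5);print(np.round(2*45*np.sin(np.radians(2))*np.array([np.cos(a),np.sin(a)]),2).tolist(),end=" ")
E
```

```text
t 10.95 pos [574.2  64.7  55.7] rpy [-99.   89.9  18.7] jaw 117.7 q [ 0.39  0.48 -0.32  0.   -0.78 -1.48] F [ 0.5  0.3 -0.4] w 43.1
[2.74, 1.54] [2.63, 1.72] [2.5, 1.9] [2.36, 2.07] [2.21, 2.23] [2.05, 2.38] [1.88, 2.52] [1.7, 2.64] [1.51, 2.76] [1.31, 2.85] [1.11, 2.94] [0.9, 3.01] [0.69, 3.06] [0.48, 3.1] [0.26, 3.13]
```

Request:
play_rows([
  {"tx": 2.7, "ty": 1.5, "tz": 0, "rx": 0, "ry": 0, "rz": 4, "grip": 0.4},
  {"tx": 2.6, "ty": 1.7, "tz": 0, "rx": 0, "ry": 0, "rz": 4, "grip": 0.4},
  {"tx": 2.5, "ty": 1.9, "tz": 0, "rx": 0, "ry": 0, "rz": 4, "grip": 0.4},
  {"tx": 2.4, "ty": 2.1, "tz": 0, "rx": 0, "ry": 0, "rz": 4, "grip": 0.4},
  {"tx": 2.2, "ty": 2.2, "tz": 0, "rx": 0, "ry": 0, "rz": 4, "grip": 0.4},
  {"tx": 2.1, "ty": 2.4, "tz": 0, "rx": 0, "ry": 0, "rz": 4, "grip": 0.4},
  {"tx": 0, "ty": 0, "tz": 0, "rx": 0, "ry": 0, "rz": 0, "grip": 0.4},
])

```text
clock: 11.65
eef_pos: [587.6, 76.1, 55.6]
eef_rot: [-1.842, 1.57, 0.632]
force: [-1.6, 1.5, 0.2]
gripper_width: 42.6
```

Request:
play_rows([
  {"tx": 1.8, "ty": 2.6, "tz": 0, "rx": 0, "ry": 0, "rz": 4, "grip": 0.4},
  {"tx": 1.6, "ty": 2.7, "tz": 0, "rx": 0, "ry": 0, "rz": 4, "grip": 0.4},
  {"tx": 1.4, "ty": 2.8, "tz": 0, "rx": 0, "ry": 0, "rz": 4, "grip": 0.4},
  {"tx": 1.2, "ty": 2.9, "tz": 0, "rx": 0, "ry": 0, "rz": 4, "grip": 0.4},
  {"tx": 1.1, "ty": 2.9, "tz": 0, "rx": 0, "ry": 0, "rz": 4, "grip": 0.4},
  {"tx": 0, "ty": 0, "tz": 0, "rx": 0, "ry": 0, "rz": 0, "grip": 0.4},
])

```text
clock: 12.25
eef_pos: [594.7, 90.0, 55.6]
eef_rot: [-2.268, 1.57, 0.553]
force: [0.2, 1.1, -0.9]
gripper_width: 42.8
```

Request:
play_rows([
  {"tx": 0.9, "ty": 3.0, "tz": 0, "rx": 0, "ry": 0, "rz": 4, "grip": 0.4},
  {"tx": 0.7, "ty": 3.1, "tz": 0, "rx": 0, "ry": 0, "rz": 4, "grip": 0.4},
  {"tx": 0.5, "ty": 3.1, "tz": 0, "rx": 0, "ry": 0, "rz": 4, "grip": 0.4},
  {"tx": 0.3, "ty": 3.1, "tz": 0, "rx": 0, "ry": 0, "rz": 4, "grip": 0.4},
  {"tx": 0.2, "ty": 5, "tz": 0, "rx": 0, "ry": 0, "rz": 0, "grip": 0.4},
  {"tx": 0.2, "ty": 5, "tz": 0, "rx": 0, "ry": 0, "rz": 0, "grip": 0.4},
  {"tx": 0, "ty": 0, "tz": 0, "rx": 0, "ry": 0, "rz": 0, "grip": 0.4},
])

```text
clock: 12.95
eef_pos: [597.6, 112.8, 55.6]
eef_rot: [-2.5, 1.57, 0.601]
force: [0.5, -0.0, 0.3]
gripper_width: 42.6
```

```bash
python3 -c "
from h import *;st()
im=cams.read_camera('side');cv2.imwrite('pics/s7.png',im);
cv2.imwrite('pics/c8.png',cv2.resize(im[175:240,295:360],(600,600),interpolation=cv2.INTER_CUBIC))"
```

```text
t 12.95 pos [597.6 112.8  55.6] rpy [-143.2   89.9   34.4] jaw 177.6 q [ 0.45  0.52 -0.24 -0.   -0.81 -0.49] F [ 0.5 -0.   0.3] w 42.6
```

View pics/c8.png

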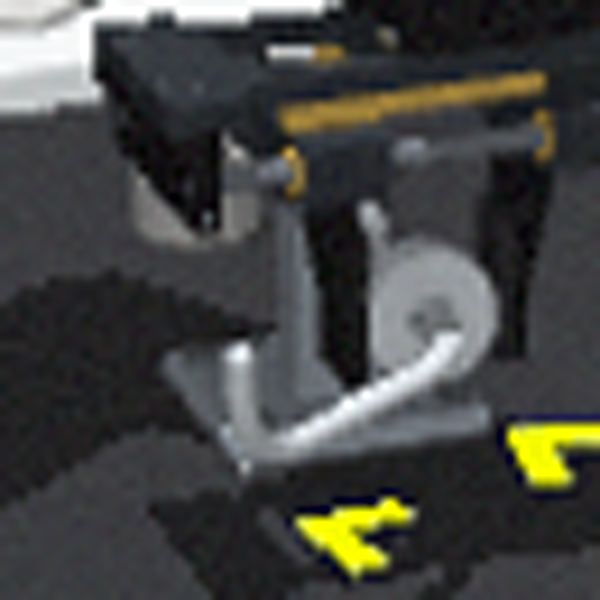

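The crop shows the collar past the level bend on the home leg. Sliding to the shoulder.

Request:
play_rows([
  {"tx": 0.3, "ty": 6, "tz": 0, "rx": 0, "ry": 0, "rz": 0, "grip": 0.4},
  {"tx": 0.3, "ty": 6, "tz": 0, "rx": 0, "ry": 0, "rz": 0, "grip": 0.4},
  {"tx": 0.3, "ty": 6, "tz": 0, "rx": 0, "ry": 0, "rz": 0, "grip": 0.4},
  {"tx": 0.3, "ty": 6, "tz": 0, "rx": 0, "ry": 0, "rz": 0, "grip": 0.4},
  {"tx": 0.3, "ty": 6, "tz": 0, "rx": 0, "ry": 0, "rz": 0, "grip": 0.4},
  {"tx": 0.3, "ty": 6, "tz": 0, "rx": 0, "ry": 0, "rz": 0, "grip": 0.4},
  {"tx": 0.3, "ty": 6, "tz": 0, "rx": 0, "ry": 0, "rz": 0, "grip": 0.4},
  {"tx": 0, "ty": 0, "tz": 0, "rx": 0, "ry": 0, "rz": 0, "grip": 0.4},
])

```text
clock: 13.8
eef_pos: [599.7, 155.4, 55.6]
eef_rot: [-2.313, 1.569, 0.789]
force: [0.8, 1.2, 0.1]
gripper_width: 42.8
```

Request:
play_rows([
  {"tx": 0.1, "ty": 2, "tz": 0, "rx": 0, "ry": 0, "rz": 0, "grip": 0.4},
  {"tx": 0.1, "ty": 2, "tz": 0, "rx": 0, "ry": 0, "rz": 0, "grip": 0.4},
  {"tx": 0, "ty": 1, "tz": 0, "rx": 0, "ry": 0, "rz": 0, "grip": 0.4},
  {"tx": 0, "ty": 1, "tz": 0, "rx": 0, "ry": 0, "rz": 0, "grip": 0.4},
  {"tx": 0, "ty": 0, "tz": 0, "rx": 0, "ry": 0, "rz": 0, "grip": 0.4},
])

```text
clock: 14.3
eef_pos: [599.6, 160.0, 55.6]
eef_rot: [-2.603, 1.571, 0.499]
force: [0.5, -2.6, 1.9]
gripper_width: 42.6
```

Request:
play_rows([
  {"tx": 0, "ty": 1, "tz": 0, "rx": 0, "ry": 0, "rz": 0, "grip": 0.4},
  {"tx": 0, "ty": 1, "tz": 0, "rx": 0, "ry": 0, "rz": 0, "grip": 0.4},
  {"tx": 0, "ty": 0, "tz": 0, "rx": 0, "ry": 0, "rz": 0, "grip": 0.4},
])

```text
clock: 14.6
eef_pos: [599.6, 162.1, 55.7]
eef_rot: [-2.595, 1.57, 0.507]
force: [1.2, -2.2, 1.9]
gripper_width: 42.6
```

```bash
python3 -c "
from h import *;st()
im=cams.read_camera('side');cv2.imwrite('pics/s8.png',im);
cv2.imwrite('pics/c9.png',cv2.resize(im[175:230,305:365],(655,600),interpolation=cv2.INTER_CUBIC))"
```

```text
t 14.6 pos [599.6 162.1  55.7] rpy [-148.7   90.    29.1] jaw 177.7 q [ 0.52  0.54 -0.2   0.   -0.83 -0.56] F [ 1.2 -2.2  1.9] w 42.6
```

View pics/c9.png

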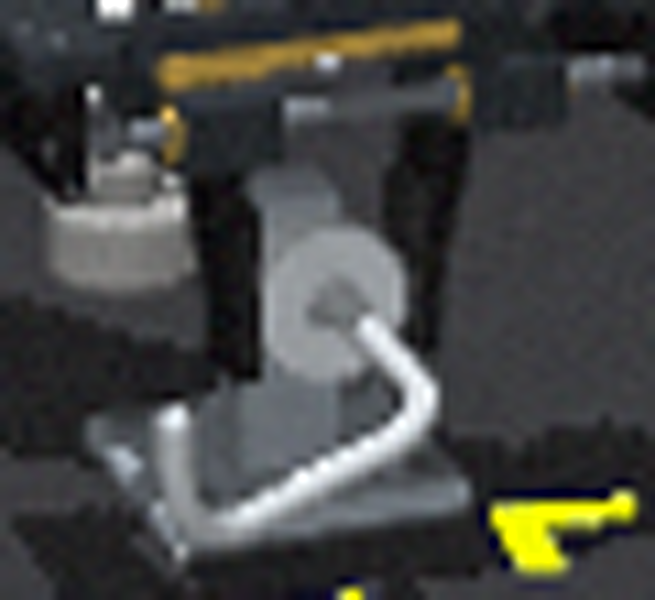

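The crop shows the collar near the post. The force is steady at about 2 N, which looks like friction rather than the shoulder, so I'll keep going.

Request:
play_rows([
  {"tx": 0, "ty": 1, "tz": 0, "rx": 0, "ry": 0, "rz": 0, "grip": 0.4},
  {"tx": 0, "ty": 1, "tz": 0, "rx": 0, "ry": 0, "rz": 0, "grip": 0.4},
  {"tx": 0, "ty": 1, "tz": 0, "rx": 0, "ry": 0, "rz": 0, "grip": 0.4},
  {"tx": 0, "ty": 0, "tz": 0, "rx": 0, "ry": 0, "rz": 0, "grip": 0.4},
])

```text
clock: 15.05
eef_pos: [599.6, 165.2, 55.6]
eef_rot: [-2.567, 1.57, 0.534]
force: [0.5, -2.1, 3.0]
gripper_width: 42.4
```

Request:
play_rows([
  {"tx": 0, "ty": 1, "tz": 0, "rx": 0, "ry": 0, "rz": 0, "grip": 0.4},
  {"tx": 0, "ty": 1, "tz": 0, "rx": 0, "ry": 0, "rz": 0, "grip": 0.4},
  {"tx": 0, "ty": 0, "tz": 0, "rx": 0, "ry": 0, "rz": 0, "grip": 0.4},
])

```text
clock: 15.35
eef_pos: [599.6, 165.4, 55.6]
eef_rot: [1.284, 1.568, -1.898]
force: [2.3, -8.0, 2.0]
gripper_width: 42.6
```

Request:
play_rows([
  {"tx": 0, "ty": 1, "tz": 0, "rx": 0, "ry": 0, "rz": 0, "grip": 0.4},
  {"tx": 0, "ty": 1, "tz": 0, "rx": 0, "ry": 0, "rz": 0, "grip": 0.4},
  {"tx": 0, "ty": 0, "tz": 0, "rx": 0, "ry": 0, "rz": 0, "grip": 0.4},
])

```text
clock: 15.65
eef_pos: [599.5, 165.7, 55.5]
eef_rot: [1.228, 1.566, -1.955]
force: [5.0, -12.5, 2.6]
gripper_width: 42.8
```

The motion stalls at y≈165.5 (predicted 166.3) with force rising to 12 N: shoulder contact. I'll relax the push, open, and rise.

Request:
play_rows([
  {"tx": 0, "ty": -2.5, "tz": 0, "rx": 0, "ry": 0, "rz": 0, "grip": 0.4},
  {"tx": 0, "ty": 0, "tz": 0, "rx": 0, "ry": 0, "rz": 0, "grip": 0.6},
  {"tx": 0, "ty": 0, "tz": 0, "rx": 0, "ry": 0, "rz": 0, "grip": 0.7},
  {"tx": 0, "ty": 0, "tz": 0, "rx": 0, "ry": 0, "rz": 0, "grip": 1},
  {"tx": 0, "ty": 0, "tz": 0, "rx": 0, "ry": 0, "rz": 0, "grip": 1},
  {"tx": 0, "ty": 0, "tz": 0, "rx": 0, "ry": 0, "rz": 0, "grip": 1},
  {"tx": 0, "ty": 0, "tz": 0, "rx": 0, "ry": 0, "rz": 0, "grip": 1},
  {"tx": 0, "ty": 0, "tz": 10, "rx": 0, "ry": 0, "rz": 0, "grip": 1},
])

```text
clock: 16.45
eef_pos: [598.4, 166.1, 64.4]
eef_rot: [0.432, 1.567, -2.75]
force: [0.1, -0.1, -0.3]
gripper_width: 84.9
```

Request:
play_rows([
  {"tx": 0, "ty": 0, "tz": 30, "rx": 0, "ry": 0, "rz": 0, "grip": 1},
  {"tx": 0, "ty": 0, "tz": 40, "rx": 0, "ry": 0, "rz": 0, "grip": 1},
  {"tx": 0, "ty": 0, "tz": 40, "rx": 0, "ry": 0, "rz": 0, "grip": 1},
  {"tx": -40, "ty": -10, "tz": 20, "rx": 0, "ry": 0, "rz": 0, "grip": 1},
  {"tx": -40, "ty": -10, "tz": 0, "rx": 0, "ry": 0, "rz": 0, "grip": 1},
  {"tx": -40, "ty": -10, "tz": 0, "rx": 0, "ry": 0, "rz": 0, "grip": 1},
  {"tx": -40, "ty": -10, "tz": 0, "rx": 0, "ry": 0, "rz": 0, "grip": 1},
  {"tx": 0, "ty": 0, "tz": 0, "rx": 0, "ry": 0, "rz": 0, "grip": 1},
])

```text
clock: 17.25
eef_pos: [434.8, 124.4, 196.2]
eef_rot: [-0.107, 1.569, 2.995]
force: [0.4, -0.6, -0.4]
gripper_width: 87.2
```

```bash
python3 -c "
from h import *;st()
im=cams.read_camera('side');cv2.imwrite('pics/s9.png',im);
t=cams.read_camera('top');cv2.imwrite('pics/t9.png',t)
cv2.imwrite('pics/c10.png',np.hstack([cv2.resize(im[180:240,295:350],(396,432),interpolation=cv2.INTER_CUBIC),cv2.resize(t[155:215,265:320],(396,432),interpolation=cv2.INTER_CUBIC)]))"
```

```text
t 17.25 pos [434.8 124.4 196.2] rpy [ -6.1  89.9 171.6] jaw 177.7 q [ 0.64  0.11 -0.43 -0.   -1.03 -0.68] F [ 0.4 -0.6 -0.4] w 87.2
```

View pics/c10.png

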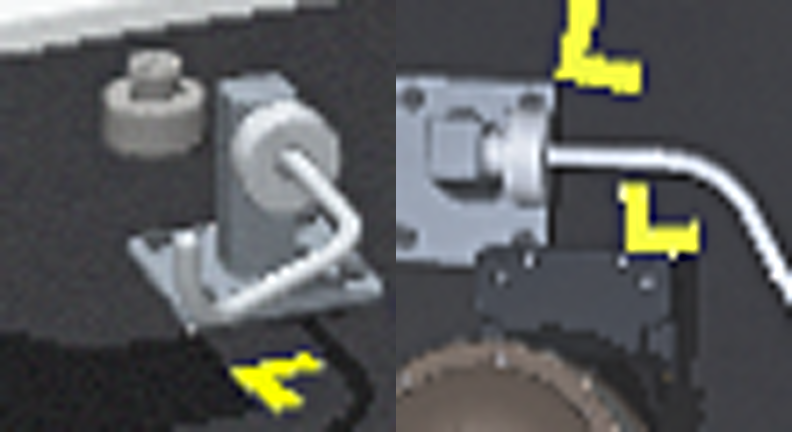

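The side crop shows the collar on the rod at the post. In the top crop the post face is at x≈483, and the bright shoulder fills 483–503 directly up to the collar at 503–548. A numeric check of the gap, and of whether the bystanders stayed put:

```bash
python3 - <<'E'
from h import *
yw=np.radians(-2.7);R=np.array([[np.cos(yw),-np.sin(yw)],[np.sin(yw),np.cos(yw)]]);o=np.array([602.6,197.3])
for y,z in((-13,80),(-22,86),(-22,94),(-40,94)):
    u=proj("top",np.r_[o+R@[0,y],z])[0];print(y,z,u.round(2),"crop",396+(u[0]+.5-265)*7.2)
t=cv2.imread("pics/t9.png");print(t[174:178,274:290].min(2))
t0=cv2.imread("pics/top0.png");d=(cv2.absdiff(t,t0).max(2)>45).astype(np.uint8)
n,_,s,c=cv2.connectedComponentsWithStats(d[60:262,170:490])
print([(r[:5]+[170,60,0,0,0]).tolist() for r in s[1:] if r[4]>5])
E
```

```text
-13 80 [276.87 175.82] crop 485.0623046179354
-22 86 [279.38 175.66] crop 503.14354011500797
-22 94 [279.09 175.31] crop 501.04572709352755
-40 94 [284.61 175.52] crop 540.7579425690685
[[156 161 127 162 202 186 195 219 222 217 221 140  79  36  56  54]
 [157 162 121 180 225 205 228 226 225 228 234 127 154 124 124 120]
 [159 163 119 182 234 215 225 224 222 225 237  92 232 229 227 226]
 [164 166 116 157 205 204 217 208 215 218 229  91 180 181 183 190]]
[[280, 173, 6, 11, 38], [276, 189, 7, 5, 20], [284, 189, 2, 3, 6], [296, 190, 7, 2, 9], [199, 202, 102, 60, 1986], [265, 211, 24, 23, 411], [380, 214, 13, 13, 126]]
```

```bash
python3 -c "
from h import *
st();print(env.close_job())"
```

```text
t 17.35 pos [439.5 126.5 197. ] rpy [-148.5   89.8   29.2] jaw 177.8 q [ 0.64  0.12 -0.43  0.   -1.02 -0.68] F [-0.1  0.2 -0.2] w 87.0
the job is handed in; nothing more can be done
None
```

The collar is on the rod, home against the shoulder and released, and I handed the job in at about 17.4 s. I put it over the upturned end and let go. It hung on the lead-in leg, where I took hold of it again and slid it round the bend until it stopped.

- **Seating:** The slide stalled at TCP y 165.5 mm against a predicted 166.3 mm, with the push rising to 12.5 N, the highest force I saw. After release, the top view shows the collar's outer edge at column 284.7 (predicted 284.6) and no gap to the shoulder. The side view shows it hanging on the rod at the post.
- **Uncertain points:** The two cameras disagreed by about 2 mm, within their calibration, so I averaged them.
- **Bystanders:** In the last top view, away from the arm, only the collar's old and new places and some small patches beside the arm at the stand had changed. The arm or its shadow lay over the area round the timer and tape roll, so I could not check those directly. The gripper passed over that area only at about 200 mm height.

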